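Step the jar lantern up to its third brightness notch

TASK

The jar lantern is off: push its orange brightness lever with your fingertips from the off notch towards the jar, click by click, letting it rest for a second in each notch, and leave it sitting in the third notch after off, never going beyond that. Push gently, without pinching or gripping the lever, and leave the twine, the ribbon roll and the carton where they are. Finish with the hand clear of everything.

Things in the scene. Friction and masses are not known exactly. Their poses are not given: they have to be found in the camera images.
- light_base: Fixed grey base of the jar lantern, 150 (x) x 340 (y) x 45 mm high; origin at the centre of its underside, z up. A black panel on its top has a straight slot along y at x = 0 in which the lever runs. A closed glass jar (112 mm diameter, brass lid, its top 209 mm above the table) stands fixed on it, centred at x 0, y +105 mm.
- off_mark (a point): Point on the base's top, in the slot at the off notch (base x 0, y -100, z 45 mm). Its axes are the base's. Notches 1 to 5 follow every 16 mm towards the base's +y (the jar). Painted marks on both sides of the slot show each notch: red for off, cream for 1 to 5, longer with each step.
- lever (a joint): Lever travel along the base's +y, m: 0 off, then notches at 0.016, 0.032, 0.048, 0.064, 0.080; stops at -0.003 and 0.083. A detent draws it to the nearest notch (within 1 mm). Pushing it out of a notch takes 4 to 8 N, most a quarter of the way to the next; past half-way it snaps forward by itself into the next and stays. It starts off.
- lever_top (a point): Centre of the top of the orange lever block, 77 mm above the table. The block is 40 (base x) x 14 (base y) x 30 mm high, its underside 2 mm above the base's top. Axes as the base. With the lever off, the base's top is free for 60 mm behind the block (towards -y).
- twine_center (a point): Centre of a loose spool of beige twine, 62 mm diameter, 58 mm high, standing on the table; leave it alone.
- ribbon_center (a point): Centre of a loose red ribbon roll lying flat, 68 mm outer and 32 mm inner diameter, 22 mm high; leave it alone.
- carton_center (a point): Centre of a loose cardboard carton of beads, 48 x 78 x 26 mm high, lying flat; leave it alone.

How it is judged:
By the outcome, as a careful person would: the job done as asked, in the order asked, and still so for the second after the job is handed in, with the robot touching nothing.
It also fails if it takes over 50 s, if anything falls off the work surface, if the arm or the gripper's body presses on something with over 40 N, if the wrist force passes 120 N, or if a joint passes its speed limit or range.

ROBOT

A 6-joint arm with a two-finger parallel gripper is mounted at the origin on the work surface. World frame = base frame: x ahead of the robot, y to its left, z up, the work surface at z = 0. Lengths are in mm, angles in degrees, forces in N, time in s.
With the tool pointing down it reaches from about 350 to 850 mm from the base axis. Payload 8.1 kg.
Tool frame: the origin (TCP) lies midway between the tips of the shut fingers; the grasp point (between the pads) lies 19 mm behind it (hold_point_z is the distance from the TCP to the grasp point, in mm); z points along the fingers, y is the direction in which the jaws open and shut (so a half turn about z gives the same grasp; the last joint's range is limited). The gripper opens to 85 mm and grips with 20 to 120 N. Pads are 22 mm wide; open, the fingers measure 114 mm over their backs; the gripper's body (76 mm by 85 mm) begins 54 mm behind the grasp point. The pads swing forward as they close: fully open they stand 13 mm farther back than shut.
Start: joints at [-76.226, 7.471, 85.268, -0, 87.261, -4.893], TCP at [192.06, -568.435, 231.292] pointing down, gripper open.
Joint ranges: [-169.43, 169.43], [-51.17, 129.36], [1.28, 143.12], [-76.62, 256.62], [0, 156.53], [-152.29, 152.29]. Speed limits (degrees/s): [136.94, 136.94, 159.86, 180, 180, 180].

INTERFACE

Orientations are given as [roll, pitch, yaw] about the fixed x, y, z axes, in that order (R = Rz(yaw) Ry(pitch) Rx(roll)).
In Python, from bench import sense, snapshot, camera_params, hand_in, hold_point_z gives the robot as it stands.
- The arm moves only by the tool servo_tool, never from a script. Its argument "motion" is a list of rows, each a list of 7 numbers: the finger opening in mm, from 0 to 85.4, then the shift along the tool's x, y, z in mm, then the turn, a rotation vector about the tool's x, y, z in rad. A call has 1 to 10 rows; each row shifts and turns the pose as measured when the row begins, along the tool's axes as they then stand; what a row does not reach is not made up. A row lasts 1/10 s, in which the tool goes at most 50 mm and 8.59 degrees, less where a joint would pass 70% of its speed; a pose out of reach is approached as far as the arm can. A call with a gripper value outside its range is refused whole. The fingers move at their own pace and stop on an object; "force" is the grip in N (left out, the last holds). Time passes only in rows, so rows that do not move let the fingers close. It gives the time, the measured TCP pose, the force and the opening at its end, in the units of the state.
- sense(): the state, without advancing time (a new reading comes with each control period).
- snapshot(name): name is "scene" or "top" or "wrist"; returns the picture (384x512x3 uint8, blue, green, red); there is no depth.
- camera_params(name): a dict with "fx", "fy", "cx", "cy" (pixels), "D" ([k1, k2, p1, p2, k3] as OpenCV has them; the pictures are not rectified), "R" (3x3) and "t" (3): a world point X has camera coordinates R X + t; the wrist camera has in their place "tool_from_camera" (4x4, takes a point from camera to tool coordinates, whose origin is the TCP and whose axes are the flange's). Camera axes: x right, y down, z forward; pixel columns grow to the right and rows downward; lengths in mm; the calibration is good to about 2 mm. A picture is of the moment at which its call begins: read the wrist's pose just before it. camera_params takes no time and is no camera call.
- hand_in(): hands the job in, once; it reports no verdict.
The state is a dict: "time": time; "joint_pos": joint angles; "qd": joint speeds; "joint_efforts": joint torques, N m; "tool_pos": TCP position; "tcp_rot": TCP orientation; "ft_force": force on the tool from outside, world axes, zero at the start; "wrist_torque": the same for the moment, N m; "finger_gap": finger opening in mm.
Only numpy, scipy, OpenCV 4.12 (cv2) and the standard library are available. Lean on these libraries where they do the work, as an engineer would, in place of code of your own. Each camera call takes 0.05 s, during which the arm holds its last target. There are 200 camera calls.

## Working session

There is one attempt and no reset: what is moved stays moved. The work goes in short steps, Python scripts to look and compute and a tool call to move; the robot and the scene stay as the last step left them, time stands still between calls to the robot, and variables do not carry over. Pictures are saved under pics/ and viewed, about 8 in all and at most 12, crops included, and the job is handed in when it is done.

Besides the shell and the picture viewer there is one more tool, called after ">>>" in YAML: its name, and indented under it one key for each argument. servo_tool: Moves the arm, as the interface text tells. Its arguments: {"type":"object","properties":{"motion":{"type":"array"},"force":{"type":"number"}},"required":["motion"]}

```bash
mkdir -p pics
python3 - <<'E'
from bench import *
import cv2,numpy as np
s=sense();print({k:np.round(v,2).tolist() for k,v in s.items()},hold_point_z)
a=snapshot("scene");b=snapshot("top")
cv2.imwrite("pics/s.png",a);cv2.imwrite("pics/t.png",b)
for n in("scene","top"):print(camera_params(n))
E
```

```text
{'time': 0.0, 'joint_pos': [-76.23, 7.52, 85.33, -0.0, 87.26, -4.89], 'qd': [0.03, 0.04, 0.01, -0.03, 0.02, -0.09], 'joint_efforts': [-0.0, -56.94, -50.05, -0.0, 0.02, -0.0], 'tool_pos': [191.93, -567.89, 230.23], 'tcp_rot': [-179.89, -0.01, 18.67], 'ft_force': [0.6, -0.07, -0.34], 'wrist_torque': [0.03, -0.03, 0.02], 'finger_gap': 85.56} 18.700000000000003
{'fx': 499.0820416299249, 'fy': 499.0820416299249, 'cx': 260.15123102166126, 'cy': 193.53571596813165, 'D': array([-0.1321022,  0.       ,  0.       ,  0.       ,  0.       ]), 'R': array([[-0.75895509,  0.65101502,  0.01290795],
       [ 0.52843616,  0.62739273, -0.57195593],
       [-0.38045026, -0.42726784, -0.82018278]]), 't': array([ 424.43674504, -258.45082673, 1218.24929106])}
{'fx': 396.71853239712294, 'fy': 396.71853239712294, 'cx': 250.42678626336513, 'cy': 193.54449238451014, 'D': array([-0.13795225,  0.        ,  0.        ,  0.        ,  0.        ]), 'R': array([[-0.01531606, -0.99918037, -0.03747007],
       [-0.99594399,  0.01856797, -0.08803867],
       [ 0.08866226,  0.03596969, -0.99541207]]), 't': array([ 22.13212394, 563.5269657 , 818.54752807])}
```

View pics/t.png

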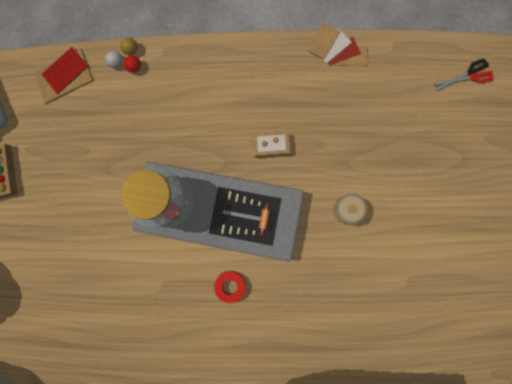

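View pics/s.png

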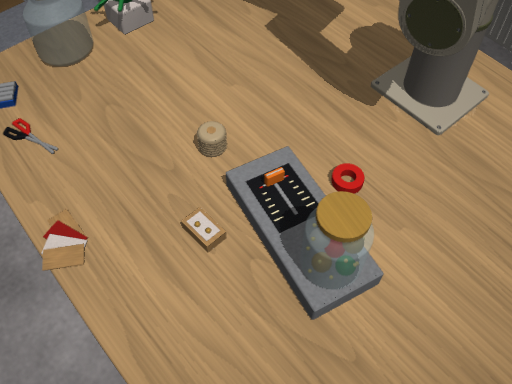

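The top view shows the lantern at centre: orange lever about (265,216), jar lid (146,194), twine (351,209) behind the lever, ribbon (230,287), carton (272,145). Next I measure these.

```bash
cat > h.py <<'E'
import cv2,numpy as np
from bench import *
def ray(p,c):
    K=np.array([[c["fx"],0,c["cx"]],[0,c["fy"],c["cy"]],[0,0,1]])
    u=cv2.undistortPoints(np.array([[p]],float),K,c["D"])[0,0]
    return -c["R"].T@c["t"], c["R"].T@np.r_[u,1]
def onz(p,c,z):
    o,d=ray(p,c);return o+d*(z-o[2])/d[2]
def tri(p,c,q,e):
    A=[];b=[]
    for o,d in(ray(p,c),ray(q,e)):
        d=d/np.linalg.norm(d);P=np.eye(3)-np.outer(d,d);A.append(P);b.append(P@o)
    return np.linalg.solve(sum(A),sum(b))
def blobs(im,lo,hi,amin=20):
    m=cv2.inRange(cv2.cvtColor(im,cv2.COLOR_BGR2HSV),lo,hi)
    n,l,st,ce=cv2.connectedComponentsWithStats(m)
    return [(st[i,4],ce[i],np.argwhere(l==i)[:,::-1]) for i in np.argsort(-st[:,4]) if i and st[i,4]>=amin]
E
python3 - <<'E'
from h import *
np.set_printoptions(precision=1,suppress=True)
T=cv2.imread("pics/t.png");S=cv2.imread("pics/s.png");ct=camera_params("top");cs=camera_params("scene")
for n,I in(("t",T),("s",S)):
  print(n,"orange",[(a,c,cv2.minAreaRect(p.astype(np.float32))) for a,c,p in blobs(I,(5,150,120),(16,255,255))][:4])
  print("lid",[(a,c) for a,c,p in blobs(I,(17,190,80),(26,255,255),200)][:3])
# base: greyblue
for a,c,p in blobs(T,(95,20,60),(125,120,200),800)[:3]:
  h=cv2.convexHull(p.astype(np.int32)); r=cv2.minAreaRect(h);q=cv2.boxPoints(r)
  print("base",a,c); 
  ap=cv2.approxPolyDP(h,6,True)[:,0]
  for k in ap: print(k,onz(k,ct,45))
# cream marks
for a,c,p in blobs(T[185:245,205:285],(15,10,140),(40,110,255),4): print("cream",a,c+[205,185],onz(c+[205,185],ct,45))
print("twine",onz((351,208),ct,58),"ribbon",onz((230,287),ct,22),"carton",onz((272,143),ct,26))
cv2.imwrite("pics/z.png",np.hstack([cv2.resize(T[170:270,190:310],None,fx=4,fy=4,interpolation=2),cv2.resize(S[150:250,235:315],None,fx=4,fy=4,interpolation=2)]))
E
```

```text
t orange [(np.int32(48), array([48.8, 77.1]), ((49.0, 76.5), (33.0, 14.0), 90.0)), (np.int32(42), array([261.2, 218.1]), ((261.0438537597656, 218.2951202392578), (2.3048202991485596, 19.416362762451172), 12.094757080078125)), (np.int32(39), array([265.9, 219.2]), ((265.9780578613281, 219.1024169921875), (2.0952913761138916, 18.648090362548828), 12.094757080078125)), (np.int32(23), array([217. , 280.3]), ((217.43048095703125, 280.3018493652344), (4.782618999481201, 21.954498291015625), 30.068584442138672))]
lid []
s orange [(np.int32(205), array([274.6, 176.6]), ((274.5927734375, 175.95877075195312), (12.590293884277344, 21.220735549926758), 66.03751373291016))]
lid []
cream 8 [236.5 197. ] [555.4  40.9  45. ]
cream 8 [222.5 228.5] [490.5  70.8  45. ]
cream 8 [230.4 229.2] [488.7  54.5  45. ]
cream 7 [229.3 194.3] [561.3  55.9  45. ]
cream 6 [251.3 201.2] [546.2  10.2  45. ]
cream 5 [253.4 231.8] [482.8   6.9  45. ]
cream 4 [244.  199.5] [549.9  25.4  45. ]
cream 4 [238.  230.5] [485.9  38.7  45. ]
cream 4 [245.8 231.2] [484.2  22.7  45. ]
twine [ 527.5 -193.1   58. ] ribbon [366.7  58.9  22. ] carton [672.  -35.6  26. ]
```

View pics/z.png

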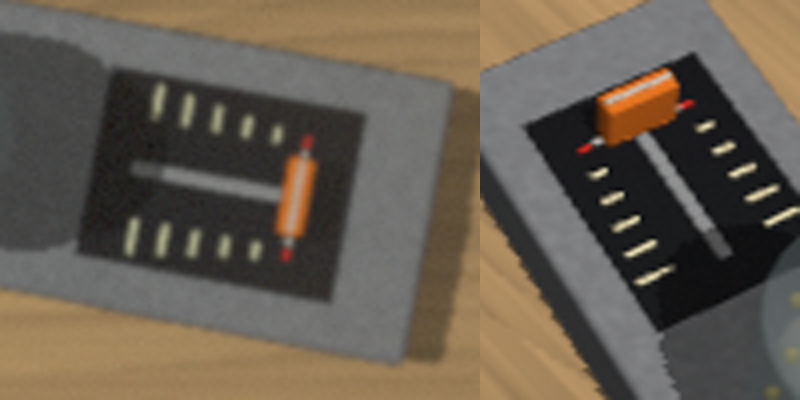

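Marks give notch centres (off ≈ (508,-15), notch direction ≈ 77.2°, spacing checks at 16 mm). Close the fingers, turn so tool x is the push direction, then travel high.

>>> servo_tool:
  motion:
    - [0,0,0,0,0,0,-0.146]
    - [0,0,0,0,0,0,-0.146]
    - [0,0,0,0,0,0,-0.146]
    - [0,0,0,0,0,0,-0.146]
    - [0,0,0,0,0,0,-0.146]
    - [0,0,0,0,0,0,-0.146]
    - [0,0,0,0,0,0,-0.146]
  force: 60

```text
time: 0.8
tool_pos: [191.4, -565.5, 225.7]
tcp_rot: [-179.8, -0.5, 78.7]
ft_force: [-0.9, 0.9, 0.1]
finger_gap: -0.1
```

>>> servo_tool:
  motion:
    - [0,45,14,0,0,0,0]
    - [0,45,14,0,0,0,0]
    - [0,45,14,0,0,0,0]
    - [0,45,14,0,0,0,0]
    - [0,45,14,0,0,0,0]
    - [0,45,14,0,0,0,0]
    - [0,45,14,0,0,0,0]
    - [0,45,14,0,0,0,0]
    - [0,45,14,0,0,0,0]
    - [0,0,0,0,0,0,0]

```text
time: 1.8
tool_pos: [395.1, -175.8, 223.2]
tcp_rot: [-179.5, -1.0, 79.0]
ft_force: [0.6, -0.8, 1.0]
finger_gap: -0.3
```

```bash
cat >> h.py <<'E'
off=np.array([508.1,-14.7]);th=np.radians(77.2);U=np.array([np.cos(th),np.sin(th)]);V=np.array([U[1],-U[0]])
def st():
    s=sense();p=np.array(s["tool_pos"]);f=np.array(s["ft_force"])
    r=p[:2]-off
    print("t",round(s["time"],2),"pos",p.round(1),"rot",np.round(s["tcp_rot"],2),"along",round(r@U,1),"side",round(r@V,1),"F",f.round(1),"Fu",round(f[:2]@U,1),"gap",round(s["finger_gap"],1))
E
python3 - <<'E'
from h import *
st()
ct=camera_params("top");T=cv2.imread("pics/t.png")
for p in((263.6,218.6),):
  q=onz(p,ct,77);print(q,(q[:2]-off)@U,(q[:2]-off)@V)
q=tri((263.6,218.6),ct,(274.6,171.6),camera_params("scene"));print(q,(q[:2]-off)@U,(q[:2]-off)@V)
E
```

```text
t 1.8 pos [ 395.1 -175.8  223.2] rot [-179.49   -0.99   78.97] along -182.1 side -74.4 F [ 0.6 -0.8  1. ] Fu -0.7 gap -0.3
[508.83200751 -14.69242742  77.        ] 0.1695595639436914 0.7121389549404917
[509.41944639 -15.26932031  76.35764194] -0.26285097142935104 1.4127893523892923
```

>>> servo_tool:
  motion:
    - [0,35,18,0,0,0,0.03]
    - [0,35,18,0,0,0,0]
    - [0,35,18,0,0,0,0]
    - [0,28,15,0,0,0,0]
    - [0,15,8,0,0,0,0]
    - [0,0,0,0,0,0,0]

```text
time: 2.4
tool_pos: [504.3, -43.7, 222.7]
tcp_rot: [-179.3, -0.9, 77.2]
ft_force: [-0.8, -1.2, 0.3]
finger_gap: 0.0
```

```bash
cat >> h.py <<'E'
from scipy.spatial.transform import Rotation as Ro
def rotfix():
    R=Ro.from_euler("xyz",sense()["tcp_rot"],degrees=True);D=Ro.from_euler("xyz",[180,0,77.2],degrees=True)
    print("rotvec",(R.inv()*D).as_rotvec().round(3))
E
python3 -c "
from h import *
st();rotfix()"
```

```text
t 2.4 pos [504.3 -43.7 222.7] rot [-179.3    -0.87   77.23] along -29.1 side 2.8 F [-0.8 -1.2  0.3] Fu -1.3 gap 0.0
rotvec [-0.012 -0.015  0.001]
```

>>> servo_tool:
  motion:
    - [0,-8,-2,20,-0.012,-0.015,0]
    - [0,0,0,35,0,0,0]
    - [0,0,0,35,0,0,0]
    - [0,0,0,25,0,0,0]
    - [0,0,0,15,0,0,0]
    - [0,0,0,0,0,0,0]

```text
time: 3.0
tool_pos: [497.3, -57.1, 87.7]
tcp_rot: [-179.9, 0.2, 77.2]
ft_force: [-0.3, -0.9, 0.3]
finger_gap: -0.1
```

```bash
python3 -c "
from h import *
st();rotfix()
a=snapshot('scene');b=snapshot('top')
cv2.imwrite('pics/z2.png',np.hstack([cv2.resize(b[150:270,190:310],(400,400),interpolation=2),cv2.resize(a[110:230,215:335],(400,400),interpolation=2)]))"
```

```text
t 3.0 pos [497.3 -57.1  87.7] rot [-179.94    0.19   77.15] along -43.7 side -1.1 F [-0.3 -0.9  0.3] Fu -1.0 gap -0.1
rotvec [-0.001  0.003 -0.001]
```

View pics/z2.png

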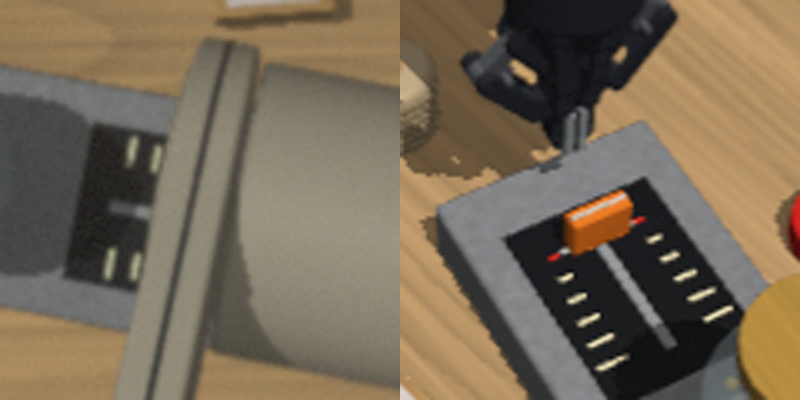

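The crop shows the closed fingers over the base just behind the lever, which is still at the red mark; the scene camera sees the lever well, while the top camera is blocked. Next: lower and approach.

>>> servo_tool:
  motion:
    - [0,3,1,12,0,0,0]
    - [0,3,1,12,0,0,0]
    - [0,3,0,6,0,0,0]
    - [0,3,0,0,0,0,0]
    - [0,3,0,0,0,0,0]
    - [0,0,0,0,0,0,0]

```text
time: 3.7
tool_pos: [508.0, -43.0, 61.9]
tcp_rot: [179.5, 0.2, 77.1]
ft_force: [0.3, -0.2, -0.4]
finger_gap: -0.1
```

```bash
cat >> h.py <<'E'
def lev():
    """lever position along the slot (mm) and width from the orange/white block, scene camera"""
    a=snapshot("scene");c=camera_params("scene")
    B=[b for b in blobs(a,(5,150,120),(16,255,255)) if 220<b[1][0]<330 and 150<b[1][1]<240]
    # orange centroid is nearly the centre of the visible jar-side face; calibrated to 0 at off on plane z=62
    for n,ce,p in B[:1]:
        r=onz(ce,c,62)[:2]-off;print("lever: n",n,"along(raw)",round(r@U,1),"side",round(r@V,1))
    return a
E
python3 -c "
from h import *
st();rotfix();lev()"
```

```text
t 3.7 pos [508.  -43.   61.9] rot [179.45   0.18  77.13] along -27.6 side 6.2 F [ 0.3 -0.2 -0.4] Fu -0.1 gap -0.1
rotvec [ 0.01   0.003 -0.001]
lever: n 209 along(raw) 0.6 side 2.0
```

>>> servo_tool:
  motion:
    - [0,1,-5,4,0.01,0,0]
    - [0,2,0,0,0,0,0]
    - [0,2,0,0,0,0,0]
    - [0,0,0,0,0,0,0]

```text
time: 4.15
tool_pos: [504.4, -36.8, 58.4]
tcp_rot: [180.0, 0.2, 77.1]
ft_force: [-0.3, -0.2, -0.1]
finger_gap: -0.1
```

```bash
python3 -c "
from h import *
st();rotfix();lev()"
```

```text
t 4.15 pos [504.4 -36.8  58.4] rot [180.     0.18  77.14] along -22.4 side 1.3 F [-0.3 -0.2 -0.1] Fu -0.2 gap -0.1
rotvec [ 0.     0.003 -0.001]
lever: n 210 along(raw) 0.6 side 2.0
```

>>> servo_tool:
  motion:
    - [0,2,0,0,0,0,0]
    - [0,2,0,0,0,0,0]
    - [0,1,0,0,0,0,0]

```text
time: 4.5
tool_pos: [505.9, -32.0, 58.7]
tcp_rot: [180.0, 0.2, 77.1]
ft_force: [-1.2, -1.7, 0.5]
finger_gap: -0.0
```

```bash
python3 -c "
from h import *
st();lev()"
```

```text
t 4.5 pos [505.9 -32.   58.7] rot [179.96   0.2   77.12] along -17.3 side 1.6 F [-1.2 -1.7  0.5] Fu -2.0 gap -0.0
lever: n 209 along(raw) 0.9 side 2.1
```

>>> servo_tool:
  motion:
    - [0,1.5,0,0,0,0,0]
    - [0,1.5,0,0,0,0,0]

```text
time: 4.75
tool_pos: [506.3, -30.0, 58.7]
tcp_rot: [180.0, 0.3, 77.1]
ft_force: [-1.5, -5.2, 1.5]
finger_gap: 0.1
```

```bash
python3 -c "
from h import *
st();lev()"
```

```text
t 4.75 pos [506.3 -30.   58.7] rot [179.97   0.31  77.12] along -15.3 side 1.6 F [-1.5 -5.2  1.5] Fu -5.4 gap 0.1
lever: n 208 along(raw) 2.8 side 1.8
```

Contact near along −17.7 at about 2–5 N, as expected. Continue to just past half-way (≈ −9.5).

>>> servo_tool:
  motion:
    - [0,2,0,0,0,0,0]
    - [0,2,0,0,0,0,0]

```text
time: 5.0
tool_pos: [506.9, -27.3, 58.7]
tcp_rot: [180.0, 0.5, 77.1]
ft_force: [-2.8, -5.1, 1.4]
finger_gap: 0.2
```

```bash
python3 -c "
from h import *
st();lev()"
```

```text
t 5.0 pos [506.9 -27.3  58.7] rot [180.     0.45  77.1 ] along -12.6 side 1.6 F [-2.8 -5.1  1.4] Fu -5.6 gap 0.2
lever: n 212 along(raw) 5.6 side 2.1
```

>>> servo_tool:
  motion:
    - [0,1.5,0,0,0,0,0]

```text
time: 5.15
tool_pos: [507.1, -26.2, 58.7]
tcp_rot: [-180.0, 0.5, 77.1]
ft_force: [-1.3, -4.8, 0.3]
finger_gap: 0.0
```

```bash
python3 -c "
from h import *
st();lev()"
```

```text
t 5.15 pos [507.1 -26.2  58.7] rot [-179.99    0.5    77.09] along -11.5 side 1.5 F [-1.3 -4.8  0.3] Fu -5.0 gap 0.0
lever: n 206 along(raw) 6.5 side 1.6
```

>>> servo_tool:
  motion:
    - [0,1.5,0,0,0,0,0]
    - [0,1.5,0,0,0,0,0]

```text
time: 5.4
tool_pos: [507.9, -22.7, 58.7]
tcp_rot: [-180.0, 0.5, 77.1]
ft_force: [0.4, 0.4, 0.2]
finger_gap: -0.0
```

```bash
python3 -c "
from h import *
st();lev()"
```

```text
t 5.4 pos [507.9 -22.7  58.7] rot [-180.      0.45   77.07] along -7.9 side 1.6 F [0.4 0.4 0.2] Fu 0.5 gap -0.0
lever: n 209 along(raw) 16.7 side 1.8
```

The lever snapped into notch 1 (raw 16.7 − 0.6). Rest, then go on.

>>> servo_tool:
  motion:
    - [0,0,0,0,0,0,0]
    - [0,0,0,0,0,0,0]
    - [0,0,0,0,0,0,0]
    - [0,0,0,0,0,0,0]
    - [0,0,0,0,0,0,0]
    - [0,0,0,0,0,0,0]
    - [0,0,0,0,0,0,0]
    - [0,0,0,0,0,0,0]
    - [0,0,0,0,0,0,0]
    - [0,0,0,0,0,0,0]

```text
time: 6.45
tool_pos: [508.2, -21.3, 58.6]
tcp_rot: [180.0, 0.4, 77.1]
ft_force: [-0.2, 0.7, 0.2]
finger_gap: 0.0
```

>>> servo_tool:
  motion:
    - [0,0,0,0,0,0,0]
    - [0,0,0,0,0,0,0]
    - [0,0,0,0,0,0,0]
    - [0,0,0,0,0,0,0]
    - [0,2,0,0,0,0,0]
    - [0,2,0,0,0,0,0]

```text
time: 7.05
tool_pos: [509.1, -17.4, 58.6]
tcp_rot: [180.0, 0.4, 77.1]
ft_force: [0.1, -0.9, 0.2]
finger_gap: -0.1
```

```bash
python3 -c "
from h import *
st();lev()"
```

```text
t 7.05 pos [509.1 -17.4  58.6] rot [179.99   0.35  77.09] along -2.4 side 1.6 F [ 0.1 -0.9  0.2] Fu -0.9 gap -0.1
lever: n 211 along(raw) 16.6 side 1.7
```

>>> servo_tool:
  motion:
    - [0,2,0,0,0,0,0]
    - [0,2,0,0,0,0,0]
    - [0,2,0,0,0,0,0]
    - [0,2,0,0,0,0,0]

```text
time: 7.5
tool_pos: [510.4, -11.5, 58.7]
tcp_rot: [-180.0, 0.6, 77.1]
ft_force: [-1.6, -5.3, 1.9]
finger_gap: -0.2
```

```bash
python3 -c "
from h import *
st();lev()"
```

```text
t 7.5 pos [510.4 -11.5  58.7] rot [-179.98    0.65   77.1 ] along 3.6 side 1.6 F [-1.6 -5.3  1.9] Fu -5.6 gap -0.2
lever: n 214 along(raw) 21.8 side 2.0
```

>>> servo_tool:
  motion:
    - [0,2,0,0,0,0,0]
    - [0,2,0,0,0,0,0]

```text
time: 7.75
tool_pos: [511.2, -8.0, 58.7]
tcp_rot: [-180.0, 0.7, 77.1]
ft_force: [-1.1, 0.7, 1.0]
finger_gap: 0.1
```

```bash
python3 -c "
from h import *
st();lev()"
```

```text
t 7.75 pos [511.2  -8.   58.7] rot [-179.96    0.71   77.08] along 7.2 side 1.5 F [-1.1  0.7  1. ] Fu 0.4 gap 0.1
lever: n 212 along(raw) 26.1 side 1.7
```

Caught in mid-snap (raw 26.1); rest and recheck.

>>> servo_tool:
  motion:
    - [0,0,0,0,0,0,0]
    - [0,0,0,0,0,0,0]

```text
time: 8.0
tool_pos: [511.5, -6.8, 58.6]
tcp_rot: [-180.0, 0.6, 77.1]
ft_force: [-0.1, -0.7, 0.4]
finger_gap: 0.2
```

```bash
python3 -c "
from h import *
st();lev()"
```

```text
t 8.0 pos [511.5  -6.8  58.6] rot [-179.98    0.63   77.12] along 8.5 side 1.5 F [-0.1 -0.7  0.4] Fu -0.7 gap 0.2
lever: n 209 along(raw) 32.8 side 1.8
```

>>> servo_tool:
  motion:
    - [0,0,0,0,0,0,0]
    - [0,0,0,0,0,0,0]
    - [0,0,0,0,0,0,0]
    - [0,0,0,0,0,0,0]
    - [0,0,0,0,0,0,0]
    - [0,0,0,0,0,0,0]
    - [0,0,0,0,0,0,0]
    - [0,0,0,0,0,0,0]
    - [0,0,0,0,0,0,0]
    - [0,0,0,0,0,0,0]

```text
time: 9.05
tool_pos: [511.5, -6.7, 58.6]
tcp_rot: [-180.0, 0.6, 77.1]
ft_force: [-0.1, 0.2, -0.1]
finger_gap: 0.1
```

```bash
python3 -c "
from h import *
st();rotfix();lev()"
```

```text
t 9.05 pos [511.5  -6.7  58.6] rot [-179.98    0.61   77.11] along 8.6 side 1.5 F [-0.1  0.2 -0.1] Fu 0.2 gap 0.1
rotvec [-0.     0.011 -0.002]
lever: n 209 along(raw) 32.8 side 1.8
```

>>> servo_tool:
  motion:
    - [0,0,0,0,0,0,0]
    - [0,0,0,0,0,0,0]
    - [0,0,0,0,0,0,0]
    - [0,2.5,0,0,0,0.01,0]
    - [0,2.5,0,0,0,0,0]

```text
time: 9.6
tool_pos: [512.6, -1.6, 58.6]
tcp_rot: [-180.0, -0.0, 77.1]
ft_force: [-0.8, -0.7, -0.2]
finger_gap: 0.1
```

>>> servo_tool:
  motion:
    - [0,2,0,0,0,0,0]
    - [0,2,0,0,0,0,0]
    - [0,2,0,0,0,0,0]

```text
time: 9.9
tool_pos: [513.6, 2.9, 58.6]
tcp_rot: [-180.0, 0.2, 77.1]
ft_force: [-1.2, -6.1, 2.3]
finger_gap: 0.1
```

```bash
python3 -c "
from h import *
st();lev()"
```

```text
t 9.9 pos [513.6   2.9  58.6] rot [-179.95    0.18   77.1 ] along 18.4 side 1.5 F [-1.2 -6.1  2.3] Fu -6.3 gap 0.1
lever: n 210 along(raw) 36.6 side 2.0
```

Halfway is at along ≈ 22.3.

>>> servo_tool:
  motion:
    - [0,2,0,0,0,0,0]
    - [0,2,0,0,0,0,0]

```text
time: 10.15
tool_pos: [514.2, 5.7, 58.6]
tcp_rot: [-179.9, 0.3, 77.1]
ft_force: [-1.6, -3.4, 0.9]
finger_gap: 0.1
```

```bash
python3 -c "
from h import *
st();lev()"
```

```text
t 10.15 pos [514.2   5.7  58.6] rot [-179.93    0.35   77.09] along 21.2 side 1.4 F [-1.6 -3.4  0.9] Fu -3.7 gap 0.1
lever: n 213 along(raw) 39.5 side 1.3
```

>>> servo_tool:
  motion:
    - [0,1.5,0,0,0,0,0]

```text
time: 10.3
tool_pos: [514.6, 7.7, 58.6]
tcp_rot: [-179.9, 0.3, 77.1]
ft_force: [-0.4, 0.6, -0.2]
finger_gap: -0.2
```

```bash
python3 -c "
from h import *
st();lev()"
```

```text
t 10.3 pos [514.6   7.7  58.6] rot [-179.93    0.31   77.08] along 23.3 side 1.4 F [-0.4  0.6 -0.2] Fu 0.5 gap -0.2
lever: n 209 along(raw) 42.1 side 1.5
```

Past half-way; rest, then check.

>>> servo_tool:
  motion:
    - [0,-1,0,0,0,0,0]
    - [0,0,0,0,0,0,0]
    - [0,0,0,0,0,0,0]

```text
time: 10.65
tool_pos: [514.8, 8.1, 58.6]
tcp_rot: [-180.0, 0.2, 77.1]
ft_force: [-0.3, 0.1, 0.4]
finger_gap: 0.2
```

```bash
python3 -c "
from h import *
st();lev()"
```

```text
t 10.65 pos [514.8   8.1  58.6] rot [-179.95    0.21   77.12] along 23.7 side 1.4 F [-0.3  0.1  0.4] Fu 0.0 gap 0.2
lever: n 215 along(raw) 48.8 side 1.5
```

Lever in notch 3 (48.2 mm). Back off and rise.

>>> servo_tool:
  motion:
    - [0,-8,0,0,0,0,0]
    - [0,-12,0,0,0,0,0]
    - [0,-12,0,-5,0,0,0]
    - [0,-5,0,-25,0,0,0]
    - [0,0,0,-40,0,0,0]
    - [0,0,0,-40,0,0,0]
    - [0,0,0,-40,0,0,0]
    - [0,-30,0,-20,0,0,0]
    - [0,-40,0,0,0,0,0]
    - [0,-40,0,0,0,0,0]

```text
time: 11.7
tool_pos: [478.2, -144.1, 238.5]
tcp_rot: [-180.0, 0.3, 77.3]
ft_force: [1.7, -0.4, 0.8]
finger_gap: 0.1
```

>>> servo_tool:
  motion:
    - [0,-40,0,0,0,0,0]
    - [0,-40,0,0,0,0,0]
    - [0,-20,0,0,0,0,0]
    - [0,0,0,0,0,0,0]
    - [0,0,0,0,0,0,0]
    - [0,0,0,0,0,0,0]

```text
time: 12.3
tool_pos: [450.2, -254.4, 243.1]
tcp_rot: [179.8, 0.5, 76.7]
ft_force: [-0.1, -0.5, 0.2]
finger_gap: -0.3
```

```bash
python3 -c "
from h import *
st();a=lev();b=snapshot('top');print(np.abs(sense()['qd']).max())
cv2.imwrite('pics/z3.png',np.hstack([cv2.resize(b[100:340,190:430],(400,400),interpolation=2),cv2.resize(a[90:290,175:375],(400,400),interpolation=2)]))"
```

```text
t 12.3 pos [ 450.2 -254.4  243.1] rot [179.77   0.51  76.68] along -246.6 side -3.4 F [-0.1 -0.5  0.2] Fu -0.6 gap -0.3
lever: n 207 along(raw) 48.6 side 1.1
0.48582574888513413
```

View pics/z3.png

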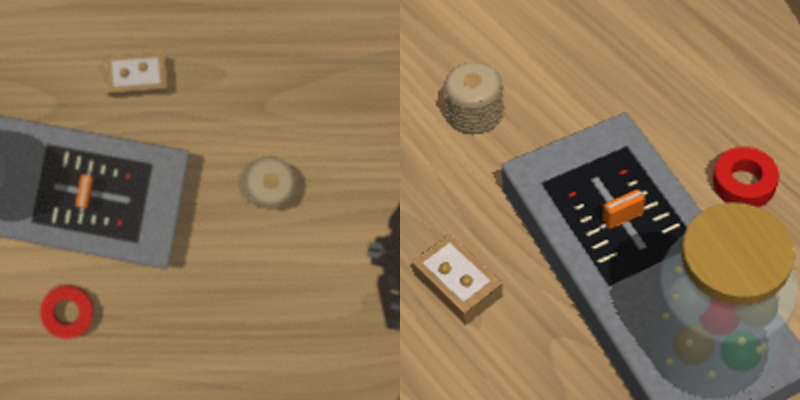

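The picture shows the lever at the third cream mark, with twine, ribbon and carton where they were and the hand clear at right.

>>> servo_tool:
  motion:
    - [0,0,0,0,0,0,0]
    - [0,0,0,0,0,0,0]
    - [0,0,0,0,0,0,0]
    - [0,0,0,0,0,0,0]
    - [0,0,0,0,0,0,0]

```text
time: 12.9
tool_pos: [451.5, -251.2, 243.0]
tcp_rot: [179.8, 0.5, 77.0]
ft_force: [0.1, -0.7, 0.4]
finger_gap: -0.0
```

```bash
python3 -c "
from h import *
lev();print(hand_in())"
```

```text
lever: n 207 along(raw) 48.6 side 1.1
the job is handed in; nothing more can be done
None
```

The lever is in the third notch after off and the job is handed in, at about 13 s of robot time. I pushed it from behind with the closed fingertips, one notch at a time. It rested over a second in each of notches 1 and 2. The highest push force I read was about 6.5 N.

- **Lever:** the last scene-camera readings, the final one just before hand-in, put it at about 48.0 mm after subtracting the 0.6 mm offset read with the lever off. Notch 3 is at 48 mm. No reading showed it going further than about 48.2 mm.
- **Other things:** by eye, the twine, ribbon roll and carton look unmoved in the last picture. I did not measure them again.
- **Hand:** it ended about 240 mm up and 250 mm behind the off notch, with the force reading near zero.

No check failed. The one odd reading was 26.1 mm, taken while the lever was still snapping into notch 2; it read 32.2 mm with the same offset removed (notch 2 is 32 mm) a quarter of a second later.

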